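# Hang a dial timer on the shoulder screw of a sloping stand

## Robot

A 7-joint arm with a two-finger parallel gripper is mounted at the origin on a cart in front of the work surface, level with it; the furniture and walls round the work are solid. World frame = base frame: x ahead of the robot, y to its left, z up, the work surface at z = 0. Lengths are in mm, angles in rad, forces in N, time in s.
With the tool pointing down it reaches from about 400 to 900 mm from the base axis. Payload 5.6 kg.
Tool frame: the origin (TCP) lies at the very end of the fingers, on their centre line; the grasp point (between the pads) lies 19 mm behind it; z points along the fingers, y is the line along which they close (so a half turn about z gives the same grasp; the last joint's range is limited). The gripper opens to 92 mm and grips with 3 to 60 N. Pads are 20 mm wide; open, the fingers measure 128 mm over their backs; the gripper's body (75 mm by 189 mm) begins 69 mm behind the grasp point.
Start: joints at [-1.352, 0.468, -0.012, 1.603, 0.006, 1.071, -0.056], TCP at [168.276, 627.848, 184.492] pointing down, gripper open.
Joint ranges: [-2.53, 2.53], [-0.31, 2.02], [-1.57, 1.55], [0.28, 2.44], [-1.29, 4.43], [0.15, 1.84], [-2.92, 2.92]. Speed limits (rad/s): [2.57, 2.57, 3.14, 3.14, 3.14, 3.14, 3.14].

## Interface

Orientations are given as a 3x3 rotation matrix whose columns are the frame's x, y, z axes.
In Python, from cell import read_state, vision, ticket gives the robot as it stands. The module is installed in compiled form; this text tells all that it offers.
- The arm moves only by the shell command python3 -m handwheel 'ROWS'. ROWS is JSON, a list of rows, each a list of 7 numbers: the opening, from 0 (shut) to 1 (fully open), then the shift along the tool's x, y, z in cm, then the turn, a rotation vector about the tool's x, y, z in rad. A call has 1 to 12 rows; each row shifts and turns the commanded pose from where the row before left it, along the tool's axes as they then stand; what a row does not reach is not made up. A row lasts 1/8 s, in which the tool goes at most 62.5 mm and 10.7 degrees, less where a joint would pass 70% of its speed; a pose out of reach is approached as far as the arm can. A call is refused whole if a number of a shift passes 6.25 or a number of a turn 0.188, either way. A call with a gripper value outside its range is refused whole. The fingers move at their own pace and stop on an object; the grip force is fixed at half the most. Time passes only in rows, so rows that do not move let the fingers close. It gives the time, the measured TCP pose, the force, the opening and the grip force at its end, in the units of the state.
- read_state(): the state, without advancing time (a new reading comes with each control period).
- vision.grab_frame(name): name is "scene" or "top" or "wrist"; returns the picture (420x560x3 uint8, red, green, blue); there is no depth.
- vision.camera_model(name): a dict with "K" (3x3 intrinsics, pixels), "R" (3x3) and "t" (3): a world point X has camera coordinates R X + t; the wrist camera has in their place "T_tool_cam" (4x4, takes a point from camera to tool coordinates, whose origin is the TCP and whose axes are the flange's). Camera axes: x right, y down, z forward; pixel columns grow to the right and rows downward; lengths in mm; the calibration is good to about 2 mm. A picture is of the moment at which its call begins: read the wrist's pose just before it. camera_model takes no time and is no camera call.
- ticket.finish_job(): hands the job in; it is judged then, once.
The state is a dict: "time_s": time; "joints": joint angles; "qvel": joint speeds; "tau": joint torques, N m; "eef_pos": TCP position; "ee_rot": TCP orientation; "wrist_force": force on the tool from outside, world axes, zero at the start; "wrist_torque": the same for the moment, N m; "opening": finger opening in mm; "gripper_force": force on a finger pad.
Only numpy, scipy, OpenCV 4.12 (cv2) and the standard library are available. Lean on these libraries where they do the work, as an engineer would, in place of code of your own. Each camera call takes 0.05 s, during which the arm holds its last target. There are 200 camera calls.

## Task

Hang the dial timer on the sloping stand: find the stand's screw with the keyhole in the timer's back plate, let the screw head come through the round hole so that the plate lies flat on the stand, then pull the timer down the slope until the slot is fully home on the screw, straight, and let go. Feel for the screw gently, without forcing the timer against the stand, and leave the beaker and the brown cake where they are.

Things in the scene. Friction and masses are not known exactly. Their poses are not given: they have to be found in the camera images.
- timer_centre (a point): Middle of a loose dial timer's housing, half-way up: 24 mm above the underside of its back plate. The timer lies on its back, dial up. White box housing 56 mm (x) by 50 mm (y), 48 mm high with plate and dial. Own axes: z out of the dial, x towards the ear with the keyhole, y across. Grip the housing across its 50 mm width (y). A 5 mm button stands out at the -x end.
- timer: The same timer, about 0.25 kg (0.17 to 0.34); origin under the middle of the housing on the plate's underside, axes as above. Its steel back plate is 50 mm wide and reaches from x = -28 to +66 mm: 6 mm thick under the housing; beyond it, from x = 28 mm, it is the bare ear, 5 mm thick, whose underside is set back 1 mm (z from 1 to 6 mm).
- keyhole (a point): Centre of the keyhole's round hole (19 mm in diameter) at the underside of the timer's plate, at x = +42, y = 0 from the timer's middle. A slot 9 mm wide runs on from it towards the ear's end (+x); when the slot is home its end rests on the 6 mm screw shank, centred then at x = +56, 14 mm beyond the hole's centre.
- stand_face: Sloping face of a fixed grey sheet-metal stand, flat, 160 mm (x) by 130 mm (y), 35 degrees from level, low edge towards the robot. Origin: middle of its surface, 66 mm up. Axes: x up the slope, y across to the left, z out of the face. Timer fully home: its middle at x = -21, z = 24 mm here, ear up the slope. Ear on top of the screw head: z = 34.5 mm.
- screw_line (a point): Middle of a dark cross slot in the face, at x = +35 mm, y = 0, z = 0 of the face. A shoulder screw stands square out of it: shank 6 mm in diameter, flat head 14 mm in diameter from 7.5 to 11.5 mm above the face. The screw is clamped anywhere within 14.5 mm either side of this point along y: where is not measured and differs each time. It does not yield.
- stand: The whole stand with its face and screw, 135 mm deep, 130 mm wide, 115 mm high, fixed. Origin: centre of its underside; x is the level direction from the low edge to the high one, z up.
- beaker_centre (a point): Bystander: clear plastic beaker, 79 by 87 mm, 100 mm high, standing; point on its axis half-way up.
- cake_centre (a point): Bystander: brown round cake of pressed material, 56 mm in diameter, 36 mm high; its centre.

How it is judged:
By the outcome, as a careful person would: the job done as asked, in the order asked, and still so for the second after the job is handed in, with the robot touching nothing.
It also fails if it takes over 64 s, if anything falls off the work surface, if the arm or the gripper's body presses on something with over 40 N, if the wrist force passes 120 N, or if a joint passes its speed limit or range.

## Working session

There is one attempt and no reset: what is moved stays moved. The work goes in short steps, Python scripts to look and compute and a shell command to move; the robot and the scene stay as the last step left them, time stands still between calls to the robot, and variables do not carry over. Pictures are saved under pics/ and viewed, at most 10 in all, crops included, and the job is handed in when it is done.

```bash
mkdir -p pics; python3 - <<'E'
from cell import read_state, vision
import cv2,numpy as np
s=read_state();print({k:np.round(v,3).tolist() for k,v in s.items()})
a=[vision.grab_frame(n) for n in("scene","top","wrist")]
for n,i in zip("stw",a):cv2.imwrite(f"pics/{n}0.png",i[:,:,::-1])
for n in("scene","top","wrist"):print(n,{k:np.round(v,3).tolist() for k,v in vision.camera_model(n).items()})
E
```

```text
{'time_s': 0.0, 'joints': [-1.352, 0.468, -0.012, 1.604, 0.006, 1.071, -0.056], 'qvel': [-0.001, -0.001, 0.0, -0.0, -0.001, 0.002, -0.0], 'tau': [-0.001, -52.055, -0.013, -24.375, -0.057, 0.017, 0.0], 'eef_pos': [168.159, 627.217, 183.535], 'ee_rot': [[-0.966, 0.259, -0.0], [0.259, 0.966, -0.002], [-0.0, -0.002, -1.0]], 'wrist_force': [0.828, -0.251, 0.193], 'wrist_torque': [-0.034, 0.025, -0.059], 'gripper_force': 0.0, 'opening': 91.956}
scene {'K': [[450.853, 0.0, 272.002], [0.0, 450.853, 211.496], [0.0, 0.0, 1.0]], 'R': [[0.885, -0.465, 0.015], [-0.314, -0.622, -0.717], [0.343, 0.63, -0.697]], 't': [-409.71, 368.135, 620.994]}
top {'K': [[467.496, 0.0, 281.001], [0.0, 467.496, 204.61], [0.0, 0.0, 1.0]], 'R': [[-0.143, -0.99, 0.005], [-0.964, 0.138, -0.229], [0.226, -0.037, -0.973]], 't': [245.15, 560.277, 812.844]}
wrist {'K': [[352.453, 0.0, 286.189], [0.0, 352.453, 207.127], [0.0, 0.0, 1.0]], 'T_tool_cam': [[-0.001, -0.967, -0.256, 72.754], [1.0, -0.001, -0.0, 0.836], [0.0, -0.256, 0.967, -201.061], [0.0, 0.0, 0.0, 1.0]]}
```

View pics/s0.png

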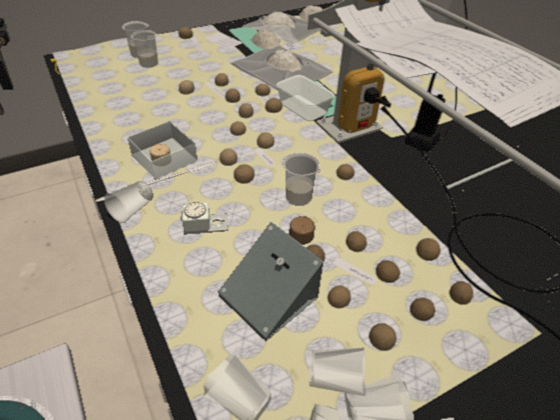

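View pics/t0.png

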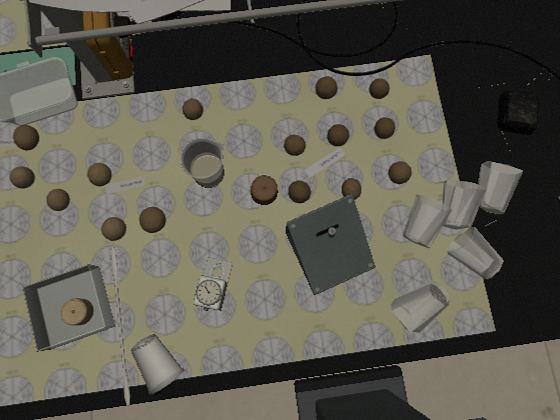

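The scene view shows the timer at (197,215) with its ear to the right, the stand's screw at (280,262), the beaker at (300,180) and the cake at (302,230). In the top view the timer is at (210,290) with its ear up, the stand at (330,245), its screw at about (331,231), the beaker at (203,163) and the cake at (264,190). Next I'll enlarge both.

```bash
python3 - <<'E'
import cv2,numpy as np
t=cv2.imread("pics/t0.png");s=cv2.imread("pics/s0.png")
f=lambda i,x,y,w,h,k:cv2.resize(i[y:y+h,x:x+w],None,fx=k,fy=k,interpolation=cv2.INTER_CUBIC)
cv2.imwrite("pics/c1.png",np.vstack([np.hstack([f(t,185,250,60,70,4),f(t,280,190,105,70,4)]),f(s,175,185,165,70,4)]))
E
```

```text
(no output)
```

View pics/c1.png

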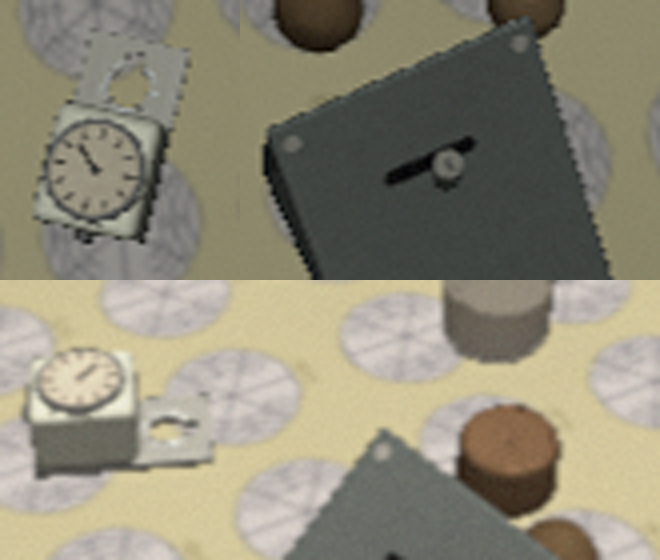

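The crop shows the timer's dial centre at top px (208.3,292.5) and the ear's end corners at (207.5,257) and (232,262.5). The screw head is at (332,230.7), and the face's upper corners are at about (287,222) and (352.5,195).

```bash
cat >h.py <<'E'
from cell import read_state, vision
import cv2,numpy as np
def ray(n,p,s=None):
    m=vision.camera_model(n);d=np.linalg.solve(m["K"],[*p,1.])
    if n=="wrist":
        T=np.array(m["T_tool_cam"]);R=np.array(s["ee_rot"])
        return R@T[:3,3]+s["eef_pos"],R@T[:3,:3]@d
    R=np.array(m["R"]);return -R.T@m["t"],R.T@d
def onz(n,p,z,s=None):
    o,d=ray(n,p,s);return o+d*(z-o[2])/d[2]
def onplane(n,p,q,nn,s=None):
    o,d=ray(n,p,s);return o+d*((q-o)@nn)/(d@nn)
def tri(rs):
    A=[];b=[]
    for o,d in rs:
        d=d/np.linalg.norm(d);P=np.eye(3)-np.outer(d,d);A.append(P);b.append(P@o)
    return np.linalg.lstsq(np.vstack(A),np.hstack(b),rcond=None)[0]
E
python3 - <<'E'
from h import *
np.set_printoptions(precision=1,suppress=True)
t=cv2.imread("pics/t0.png");h=cv2.cvtColor(t,cv2.COLOR_BGR2HSV)
b,g,r=[t[:,:,i].astype(int) for i in range(3)]
m=((b>=r)&(g>40)&(g<110)).astype(np.uint8)*255
z=np.zeros_like(m);z[185:305,275:390]=m[185:305,275:390]
z=cv2.morphologyEx(z,cv2.MORPH_OPEN,np.ones((3,3)));z=cv2.morphologyEx(z,cv2.MORPH_CLOSE,np.ones((9,9)))
c=max(cv2.findContours(z,0,2)[0],key=cv2.contourArea)
q=cv2.approxPolyDP(cv2.convexHull(c),8,True)[:,0].astype(float);print(q,cv2.contourArea(c))
q=q[np.argsort(q[:,1])];hi=q[:2];lo=q[2:]
H=[onz("top",p,111.9) for p in hi];L=[onz("top",p,20.1) for p in lo]
print("hi",H,"lo",L)
M=np.mean(H+L,0);u=np.mean(H,0)-np.mean(L,0);print("mid",M,"len",np.linalg.norm(u),np.linalg.norm(H[0]-H[1]),np.linalg.norm(L[0]-L[1]))
w1=np.degrees(np.arctan2(u[1],u[0]));v=H[0]-H[1];v2=L[0]-L[1]
print("yaw",w1,[np.degrees(np.arctan2(-a[0],a[1])) for a in(v,v2)])
D=onz("top",(208.3,292.5),48);E1=onz("top",(207.5,257),6);E2=onz("top",(232,262.5),6)
print("dial",D,"ear",E1,E2,np.linalg.norm(E1-E2),(E1+E2)/2-D)
print("dial tri",tri([ray("top",(208.3,292.5)),ray("scene",(195.2,209.7))]), "scene z48",onz("scene",(195.2,209.7),48))
y=np.radians(w1);X=np.array([np.cos(y)*np.cos(.611),np.sin(y)*np.cos(.611),np.sin(.611)]);Y=np.array([-np.sin(y),np.cos(y),0]);Z=np.cross(X,Y);R=np.c_[X,Y,Z]
M[2]=66;S=onplane("top",(332,230.7),M+Z*11.5,Z);print("screw in face",R.T@(S-M))
print("beaker",onz("top",(203,163),50),"cake",onz("top",(264,188),36))
E
```

```text
[[352. 195.]
 [370. 269.]
 [314. 293.]
 [287. 222.]] 5071.0
hi [array([577.9,  36.9, 111.9]), array([545.9, 158.7, 111.9])] lo [array([450.3,  10.6,  20.1]), array([421. , 123.9,  20.1])]
mid [498.8  82.5  66. ] len 159.04176385560956 125.93920227267395 117.00058822442415
yaw 13.582387429548731 [np.float64(-165.27703609942503), np.float64(-165.50226855351127)]
dial [448.6 317.5  48. ] ear [519.4 317.6   6. ] [502.  271.6   6. ] 49.228280475299826 [ 62.1 -22.9 -42. ]
dial tri [448.2 317.8  46.8] scene z48 [447.3 316.7  48. ]
screw in face [35.  -7.2 11.5]
beaker [696.8 300.7  50. ] cake [633.8 189.9  36. ]
```

```bash
python3 -m handwheel '[[1,-3.44,-3,0,0,0,0],[1,-3.44,-3,0,0,0,0],[1,-3.44,-3,0,0,0,0],[1,-3.44,-3,0,0,0,0],[1,-3.44,-3,0,0,0,0],[1,-3.44,-3,0,0,0,0],[1,-3.44,-3,0,0,0,0],[1,-3.44,-3,0,0,0,0],[1,-3.44,-3,0,0,0,0],[1,-3.44,-3,0,0,0,0],[1,-3.44,-3,0,0,0,0],[1,0,0,0,0,0,0.096]]'
python3 - <<'E'
from h import *
s=read_state();i=vision.grab_frame("wrist");cv2.imwrite("pics/w1.png",i[:,:,::-1])
import json;json.dump({k:np.array(s[k]).tolist() for k in("eef_pos","ee_rot","joints")},open("w1.json","w"));print(s["joints"])
E
```

```text
time_s: 1.65
eef_pos: [450.2, 207.4, 184.5]
ee_rot: [[-0.933, 0.359, 0.001], [0.359, 0.933, -0.001], [-0.001, -0.001, -1.0]]
wrist_force: [-0.9, 0.9, -0.3]
opening: 92.2
gripper_force: 0.0
[-0.70498309  0.20299805  0.23349615  1.98636853 -0.05556229  0.95814484
  0.75961673]
```

View pics/w1.png

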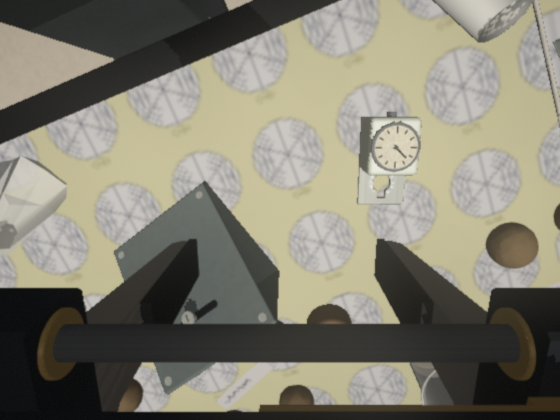

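The wrist view shows the timer's edges square to the tool, dial at (395,146) and ear at the bottom, (358–401,204). The stand's low edge runs from (117,253) to (204,181), with its rivets at (198,195), (122,256), (263,317) and (168,380). The screw head is at (188,318).

```bash
python3 - <<'E'
from h import *
import json;s=json.load(open("w1.json"))
np.set_printoptions(precision=1,suppress=True)
D=onz("wrist",(395,146),48,s);print("dial",D)
E1=onz("wrist",(358,204),6,s);E2=onz("wrist",(402,204),6,s);print("ear",E1,E2,(E1+E2)/2-D, np.linalg.norm(E1-E2))
A=onz("wrist",(204,181),20.1,s);B=onz("wrist",(117,253),20.1,s);v=A-B
print("low edge",A,B,np.linalg.norm(v),np.degrees(np.arctan2(-v[0],v[1])))
y0=np.radians(14.3);X=np.array([np.cos(y0)*.819,np.sin(y0)*.819,.5736]);Y=np.array([-np.sin(y0),np.cos(y0),0]);Z=np.cross(X,Y);R=np.c_[X,Y,Z]
M=(A+B)/2+80*X;print("mid from low edge",M)
M=np.array([498.8,82.5,66])
riv=[R.T@(onplane("wrist",p,M,Z,s)-M) for p in[(198,195),(122,256),(263,317),(168,380)]]
print(np.array(riv),np.mean(riv,0))
# screw & timer by tri
S=tri([ray("top",(332,230.7)),ray("wrist",(188,318),s)]);print("screw tri",S,R.T@(S-M),"plane",R.T@(onplane("wrist",(188,318),M+11.5*Z,Z,s)-M))
# rivets from top view
t=[R.T@(onplane("top",p,M,Z)-M) for p in[(293,226),(350,201),(372,268),(318,290)]];print(np.array(t),np.mean(t,0))
E
```

```text
dial [447.  319.7  48. ]
ear [501.6 273.7   6. ] [519.1 319.3   6. ] [ 63.4 -23.1 -42. ] 48.881729452284176
low edge [415.2 128.8  20.1] [454.4   4.8  20.1] 130.06138549623986 17.582081400372992
mid from low edge [498.3  83.   66. ]
[[-75.2  51.8   0. ]
 [-69.1 -58.1  -0. ]
 [ 68.7  56.8   0. ]
 [ 70.7 -55.3   0. ]] [-1.2 -1.2  0. ]
screw tri [523.1  80.2  90.3] [32.7 -8.2  6.7] plane [34.4 -5.1 11.5]
[[ 67.2  54.5  -0. ]
 [ 70.4 -57.2  -0. ]
 [-78.7 -61.8   0. ]
 [-76.8  50.3   0. ]] [-4.5 -3.6 -0. ]
```

```bash
python3 -m handwheel '[[1,1.41,3.44,1,0,0,0],[1,1.41,3.44,2,0,0,0],[1,1.41,3.44,3,0,0,0],[1,0,0,4,0,0,0],[1,0,0,4,0,0,0],[1,0,0,2,0,0,0],[1,0,0,1.4,0,0,0],[1,0,0,0,0,0,0]]'
```

```text
time_s: 2.7
eef_pos: [444.2, 322.5, 9.8]
ee_rot: [[-0.937, 0.349, -0.001], [0.349, 0.937, -0.001], [0.001, -0.001, -1.0]]
wrist_force: [-0.9, 0.2, 0.3]
opening: 91.7
gripper_force: 0.0
```

```bash
python3 -m handwheel '[[1,-0.48,-0.25,0,0,0,0],[0,0,0,0,0,0,0],[0,0,0,0,0,0,0],[0,0,0,0,0,0,0],[0,0,0,0,0,0,0],[0,0,0,0,0,0,0],[0,0,0,0,0,0,0]]'
```

```text
time_s: 3.58
eef_pos: [448.5, 318.7, 10.6]
ee_rot: [[-0.937, 0.35, 0.0], [0.35, 0.937, 0.0], [-0.0, 0.0, -1.0]]
wrist_force: [-0.6, -0.7, 2.0]
opening: 49.6
gripper_force: 30.0
```

```bash
python3 -m handwheel '[[0,0,0,-2,0,0,0],[0,0,0,-4,0,0,0],[0,0,0,-5,0,0,0],[0,0,0,-5,0,0,-0.158],[0,0,0,0,0,0,-0.158],[0,0,0,0,0,0,-0.158],[0,0,0,0,0,0,-0.158],[0,0,0,0,0,-0.153,0],[0,0,0,0,0,-0.153,0],[0,0,0,0,0,-0.153,0],[0,0,0,0,0,-0.153,0],[0,0,0,0,0,0,0]]'
cat >>h.py <<'E'
def face(yaw=15.8,M=(498.5,81.5,66)):
    y=np.radians(yaw);c,s=np.cos(np.radians(35)),np.sin(np.radians(35))
    X=np.array([np.cos(y)*c,np.sin(y)*c,s]);Y=np.array([-np.sin(y),np.cos(y),0]);return np.c_[X,Y,np.cross(X,Y)],np.array(M,float)
E
cat >plan.py <<'E'
from h import *
from scipy.spatial.transform import Rotation as Ro
import sys
np.set_printoptions(precision=3,suppress=True)
R,M=face();s=read_state();E=np.array(s["ee_rot"]);p=np.array(s["eef_pos"])
want=np.c_[-R[:,0],R[:,1],-R[:,2]]
print("turn",Ro.from_matrix(E.T@want).as_rotvec(),"face tcp",R.T@(p-M),"force face",R.T@s["wrist_force"],"t",s["time_s"],"joints",s["joints"])
if len(sys.argv)>1:
    g=M+R@np.array([float(a) for a in sys.argv[1:4]]);print("shift cm",E.T@(g-p)/10)
E
python3 plan.py -7 -5 60
```

```text
time_s: 5.08
eef_pos: [451.4, 311.2, 168.7]
ee_rot: [[-0.835, -0.258, 0.485], [-0.235, 0.966, 0.11], [-0.497, -0.022, -0.868]]
wrist_force: [0.6, -0.2, -2.8]
opening: 49.3
gripper_force: 30.0
turn [-0.027 -0.091 -0.   ] face tcp [ 73.067 233.86   74.27 ] force face [-1.217 -0.362 -2.576] t 5.075 joints [-1.037  0.11   0.186  2.274  0.726  0.427  0.363]
shift cm [  7.812 -23.831   2.785]
```

```bash
python3 -m handwheel '[[0,0,0,0,-0.027,-0.091,0],[0,1.3,-4,0,0,0,0],[0,1.3,-4,0,0,0,0],[0,1.3,-4,0,0,0,0],[0,1.3,-4,0,0,0,0],[0,1.3,-4,0,0,0,0],[0,1.3,-4,0,0,0,0],[0,0,0,0,0,0,0],[0,0,0,0,0,0,0]]'; python3 plan.py -7 -5 50
```

```text
time_s: 6.2
eef_pos: [457.1, 186.3, 133.9]
ee_rot: [[-0.81, -0.264, 0.524], [-0.244, 0.964, 0.109], [-0.533, -0.04, -0.845]]
wrist_force: [0.3, -0.2, -2.5]
opening: 49.5
gripper_force: 30.0
turn [-0.038 -0.048  0.015] face tcp [ 29.679 112.1    62.159] force face [-1.27  -0.228 -2.168] t 6.2 joints [ 0.073  0.123 -0.699  2.431  1.302  0.298  0.037]
shift cm [  3.768 -11.597   1.833]
```

```bash
python3 -m handwheel '[[0,0.9,-3,0,0,0,0],[0,0.9,-3,0,0,0,0],[0,0.9,-3,0,0,0,0],[0,0.9,-2.5,0,0,0,0],[0,0,0,0,0,0,0],[0,0,0,0,0,0,0]]'; python3 plan.py -7 -5 50
```

```text
time_s: 6.95
eef_pos: [455.5, 111.1, 103.4]
ee_rot: [[-0.838, -0.283, 0.466], [-0.282, 0.957, 0.073], [-0.466, -0.07, -0.882]]
wrist_force: [0.2, -0.5, -3.9]
opening: 49.2
gripper_force: 30.0
turn [-0.054 -0.124  0.046] face tcp [-5.822 40.158 49.774] force face [-2.192 -0.573 -3.219] t 6.95 joints [ 0.884  0.614 -1.489  2.436  1.532  0.731  0.16 ]
shift cm [ 0.313 -4.5    0.248]
```

```bash
python3 -m handwheel '[[0,0.1,-1.1,0.2,-0.01,-0.03,0.01],[0,0.1,-1.1,0.3,-0.01,-0.03,0.01],[0,0.1,-1.1,0.3,-0.01,-0.03,0.01],[0,0.1,-1.1,0.3,-0.01,-0.03,0.01],[0,0,0,0.2,0,0,0],[0,0,0,0,0,0,0]]'; python3 plan.py -7 -5 36
```

```text
time_s: 7.7
eef_pos: [497.6, 72.9, 102.4]
ee_rot: [[-0.801, -0.272, 0.533], [-0.235, 0.962, 0.137], [-0.551, -0.015, -0.835]]
wrist_force: [-0.4, 0.2, -3.1]
opening: 49.2
gripper_force: 30.0
turn [-0.013 -0.028  0.008] face tcp [18.234 -7.996 31.7  ] force face [-2.067  0.27  -2.337] t 7.7 joints [ 1.058  0.877 -1.558  2.436  1.757  0.831  0.201]
shift cm [ 2.532  0.315 -0.364]
```

```bash
cat >fk.py <<'E'
from h import *
from scipy.spatial.transform import Rotation as Ro
from scipy.optimize import least_squares
import json,itertools
w=json.load(open("w1.json"));s=read_state()
D=[([-1.352,.468,-.012,1.604,.006,1.071,-.056],[168.16,627.2,183.5],[[-0.966,0.259,0],[0.259,0.966,-0.002],[0,-0.002,-1]]),
(w["joints"],w["eef_pos"],w["ee_rot"]),
([-1.037,.11,.186,2.274,.726,.427,.363],[451.4,311.2,168.7],[[-0.835,-0.258,0.485],[-0.235,0.966,0.11],[-0.497,-0.022,-0.868]]),
([.073,.123,-.699,2.431,1.302,.298,.037],[457.1,186.3,133.9],[[-0.81,-0.264,0.524],[-0.244,0.964,0.109],[-0.533,-0.04,-0.845]]),
([.884,.614,-1.489,2.436,1.532,.731,.16],[455.5,111.1,103.4],[[-0.838,-0.283,0.466],[-0.282,0.957,0.073],[-0.466,-0.07,-0.882]]),
([1.058,.877,-1.558,2.436,1.757,.831,.201],[497.6,72.9,102.4],[[-0.801,-0.272,0.533],[-0.235,0.962,0.137],[-0.551,-0.015,-0.835]])]
def fk(q,p,sg):
    z=lambda a:Ro.from_euler("z",a).as_matrix();y=lambda a:Ro.from_euler("y",a).as_matrix()
    d1,L1,L2,L3,a1,a2,o1,o7=p;R=z(sg[0]*q[0]+o1);x=np.array([0,0,d1])
    R=R@y(q[1])@z(sg[1]*q[2]);x=x+R@[a1,0,L1];R=R@y(q[3]);x=x+R@[a2,0,0];R=R@z(sg[2]*q[4]);x=x+R@[0,0,L2]
    R=R@y(q[5])@z(sg[3]*q[6]+o7);return x+R@[0,0,L3],R
def fit():
    best=None
    for sg in itertools.product((-1,1),repeat=4):
      for o7 in(0,np.pi):
        f=lambda p:np.hstack([np.r_[fk(q,p,sg)[0]-x,200*(fk(q,p,sg)[1]-np.array(R)).ravel()] for q,x,R in D])
        r=least_squares(f,[330,400,400,250,0,0,0,o7])
        if best is None or r.cost<best[0]:best=(r.cost,r.x,sg)
    return best
E
python3 - <<'E'
from fk import *
np.set_printoptions(precision=2,suppress=True)
c,p,sg=fit();print(c,p,sg)
for q,x,R in D:print(fk(q,p,sg)[0]-x)
E
```

```text
508.4645124386636 [326.25 529.73 500.37 359.21 -11.23  22.12  -0.05   1.52] (-1, -1, -1, -1)
[2.71 6.81 1.57]
[-7.71  2.16 -2.15]
[-16.24 -10.65  -4.37]
[-1.51  2.37 -4.18]
[8.68 2.9  2.06]
[8.89 2.59 7.07]
```

```bash
cat >>fk.py <<'E'
def fk2(q,p,sg=(-1,-1,-1,-1)):
    z=lambda a:Ro.from_euler("z",a).as_matrix();y=lambda a:Ro.from_euler("y",a).as_matrix()
    d1,L1,L2,L3,a1,a2,a3,b1,b2,b3,o1,o3,o5,o7,a4=p;R=z(sg[0]*q[0]+o1);x=np.array([0,0,d1])
    R=R@y(q[1])@z(sg[1]*q[2]+o3);x=x+R@[a1,b1,L1];R=R@y(q[3]);x=x+R@[a2,b2,0];R=R@z(sg[2]*q[4]+o5);x=x+R@[a3,b3,L2]
    R=R@y(q[5]);x=x+R@[a4,0,L3];R=R@z(sg[3]*q[6]+o7);return x,R
f2=lambda p:np.hstack([np.r_[fk2(q,p)[0]-x,200*(fk2(q,p)[1]-np.array(R)).ravel()] for q,x,R in D])
def fit2():return least_squares(f2,[326,530,500,359,-11,22,0,0,0,0,-.05,0,0,1.52,0])
E
python3 - <<'E'
from fk import *
np.set_printoptions(precision=3,suppress=True)
r=fit2();print(r.cost,r.x)
for q,x,R in D:
    y,Q=fk2(q,r.x);print(y-x,Ro.from_matrix(Q.T@np.array(R)).as_rotvec())
E
```

```text
124.66093726210543 [  373.471   534.881   464.236   413.558    30.107    67.237   -42.288
 -3730.209  3688.499    20.699    -0.034     0.011     0.004     1.546
    10.197]
[ 0.953  3.338 -4.91 ] [ 0.    -0.009 -0.   ]
[-4.501 -2.736  7.894] [ 0.003 -0.004 -0.   ]
[-4.172 -2.606  1.717] [-0.01  -0.003  0.001]
[ 1.221  2.634 -2.554] [-0.011 -0.002  0.001]
[ 3.047 -1.774 -1.443] [-0.008  0.002 -0.001]
[ 0.001  4.266 -0.704] [-0.013  0.005 -0.   ]
```

```bash
cat >reach.py <<'E'
from fk import *
np.set_printoptions(precision=2,suppress=True)
def ex(v):return np.r_[v[:7],0,0,0,0,0,0,np.pi/2,v[7]]
r=least_squares(lambda v:np.r_[f2(ex(v)),.05*v[4:8]],[326,530,500,359,0,0,0,0],loss="soft_l1");P=ex(r.x)
if __name__=="__main__":
    print(r.x,[np.linalg.norm(fk2(q,P)[0]-x).round(1) for q,x,_ in D])
lo=np.array([-2.53,-.31,-1.57,.28,-1.29,.15,-2.92])+.02;hi=np.array([2.53,2.02,1.55,2.44,4.43,1.84,2.92])-.02
rng=np.random.default_rng(0)
def ik(x,R,n=25):
    out=[]
    for i in range(n):
        g=least_squares(lambda q:(lambda y,Q:np.r_[(y-x)/10,20*(Q-R).ravel()])(*fk2(q,P)),rng.uniform(lo,hi),bounds=(lo,hi))
        out.append((g.cost,g.x))
    return sorted(out,key=lambda a:a[0])
E
cat >r1.py <<'E'
from reach import *
F,M=face()
for flip in(1,-1):
  for dt in(0,15,25,35):   # tool leaned towards vertical by dt relative to the timer
    W=np.c_[-flip*F[:,0],flip*F[:,1],-F[:,2]]@Ro.from_euler("y",flip*np.radians(dt)).as_matrix()
    for u in((-7,-5,25),(-21,-5,0)):
        c=M+F@(np.array(u)+[0,0,29]);tcp=c+W[:,2]*19
        o=ik(tcp,W,12);print(flip,dt,u,"cost %.3f"%o[0][0],o[0][1])
E
python3 reach.py; python3 r1.py
```

```text
[313.69 545.83 502.08 352.71 -15.28  27.13   6.46  13.82] [np.float64(34.3), np.float64(41.5), np.float64(41.0), np.float64(14.2), np.float64(2.6), np.float64(4.0)]
1 0 (-7, -5, 25) cost 3.928 [ 0.8   0.32 -1.01  2.42  1.47  0.17  0.31]
1 0 (-21, -5, 0) cost 4.779 [ 1.04  1.09 -1.55  2.42  1.79  0.97  0.28]
1 15 (-7, -5, 25) cost 0.000 [ 0.84  0.42 -1.14  2.31  0.93  0.44  0.83]
1 15 (-21, -5, 0) cost 0.000 [ 0.91  0.7  -1.32  2.34  1.37  0.67  0.47]
1 25 (-7, -5, 25) cost 0.000 [-0.76  0.35  0.76  2.18 -0.52  0.59  2.21]
1 25 (-21, -5, 0) cost 0.000 [-0.4   0.34  0.33  2.19 -0.31  0.47  2.02]
1 35 (-7, -5, 25) cost 0.000 [-0.22  0.34  0.09  2.06 -0.05  0.74  1.75]
1 35 (-21, -5, 0) cost 0.000 [ 0.54  0.54 -0.87  2.07  0.59  0.79  1.15]
-1 0 (-7, -5, 25) cost 3.928 [ 0.8   0.32 -1.01  2.42  1.47  0.17 -2.83]
-1 0 (-21, -5, 0) cost 4.929 [-1.11  1.14  1.53  2.42  4.41  1.28  0.15]
-1 15 (-7, -5, 25) cost 0.000 [-0.95  0.36  1.02  2.32 -1.    0.47 -0.44]
-1 15 (-21, -5, 0) cost 0.000 [-0.28  0.29  0.23  2.31 -0.61  0.24 -0.79]
-1 25 (-7, -5, 25) cost 0.000 [ 0.73  0.45 -1.06  2.19  0.68  0.64 -2.07]
-1 25 (-21, -5, 0) cost 0.000 [ 0.77  0.61 -1.16  2.2   0.95  0.7  -2.31]
-1 35 (-7, -5, 25) cost 0.000 [ 0.5   0.45 -0.81  2.06  0.45  0.81 -1.87]
-1 35 (-21, -5, 0) cost 0.000 [ 0.42  0.49 -0.71  2.07  0.47  0.75 -1.88]
```

```bash
python3 -m handwheel '[[0,-1.6,0,-2.5,0,0,0],[0,-1.6,0,-2.5,0,0,0],[0,-1.1,0,-1.7,0,0.15,0],[0,-0.8,0,-1.8,0,0.15,0],[0,-0.5,0,-1.8,0,0.15,0],[0,0,0,0,0,0.15,0],[0,0,2.5,0,0,0,0],[0,0,3,0,0,0,0],[0,0,3,0,0,0,0],[0,0,3,0,0,0,0],[0,0,3,0,0,0,0],[0,0,0,0,0,0,0]]'; python3 plan.py
```

```text
time_s: 9.2
eef_pos: [461.5, 203.8, 195.8]
ee_rot: [[-0.961, -0.254, 0.11], [-0.257, 0.966, -0.015], [-0.103, -0.042, -0.994]]
wrist_force: [-0.5, -0.5, -2.2]
opening: 49.2
gripper_force: 30.0
turn [-0.047 -0.508 -0.003] face tcp [ 72.552 127.786 107.69 ] force face [-1.726 -0.352 -1.474] t 9.2 joints [ 0.523  0.48  -1.309  1.963  0.639  1.061  0.767]
```

```bash
python3 -m handwheel '[[0,-0.65,2.45,0,0,0,0],[0,-0.65,2.45,0,0,0,0],[0,-0.65,2.45,0,0.04,0.11,0],[0,0,0,3.5,0,0,0],[0,0,0,3.5,0,0,0],[0,0,0,3.5,0,0,0],[0,0,0,0,0,0,0]]'; cat >lev.py <<'E'
from h import *
from scipy.spatial.transform import Rotation as Ro
s=read_state();E=np.array(s["ee_rot"]);z=E[:,2]
print("level turn",(E.T@np.cross(z,[0,0,-1])).round(3),"down in tool",(E.T@[0,0,-1]).round(3),np.round(s["joints"],2))
E
python3 lev.py
```

```text
time_s: 10.07
eef_pos: [463.7, 266.0, 87.5]
ee_rot: [[-0.969, -0.245, 0.008], [-0.245, 0.966, -0.084], [0.013, -0.084, -0.996]]
wrist_force: [0.6, 0.1, -2.5]
opening: 49.5
gripper_force: 30.0
level turn [-0.084 -0.013  0.   ] down in tool [-0.013  0.084  0.996] [ 0.15  0.71 -1.07  1.89  0.78  1.08  0.55]
```

```bash
python3 -m handwheel '[[0,0,0,0,-0.084,-0.013,0],[0,0,0,2.5,0,0,0],[0,0,0,2.5,0,0,0],[0,0,0,1.5,0,0,0],[0,0,0,0.6,0,0,0],[0,0,0,0,0,0,0]]'; python3 lev.py
```

```text
time_s: 10.82
eef_pos: [465.3, 268.1, 18.6]
ee_rot: [[-0.969, -0.245, 0.004], [-0.245, 0.97, 0.004], [-0.004, 0.003, -1.0]]
wrist_force: [0.1, 0.5, -2.4]
opening: 49.4
gripper_force: 30.0
level turn [ 0.003  0.004 -0.   ] down in tool [ 0.004 -0.003  1.   ] [ 0.16  0.79 -1.    1.95  0.87  0.9   0.52]
```

```bash
python3 -m handwheel '[[0,0,0,0.6,0,0,0],[0,0,0,0.1,0,0,0],[0,0,0,0,0,0,0]]';  python3 -m handwheel '[[0,0,0,0.1,0,0,0],[0,0,0,0,0,0,0]]'
```

```text
time_s: 11.2
eef_pos: [465.1, 267.7, 11.0]
ee_rot: [[-0.97, -0.245, 0.003], [-0.245, 0.97, 0.003], [-0.004, 0.003, -1.0]]
wrist_force: [-0.6, -0.2, -3.2]
opening: 49.5
gripper_force: 30.0
time_s: 11.45
eef_pos: [465.2, 267.9, 10.6]
ee_rot: [[-0.97, -0.245, 0.004], [-0.245, 0.97, 0.003], [-0.004, 0.002, -1.0]]
wrist_force: [-1.9, -0.2, 3.0]
opening: 49.3
gripper_force: 30.0
```

```bash
python3 -m handwheel '[[1,0,0,0,0,0,0],[1,0,0,0,0,0,0],[1,0,0,0,0,0,0],[1,0,0,0,0,0,0],[1,0.3,0,-0.02,0,0.157,0],[1,0.3,0,-0.02,0,0.157,0],[1,0.3,0,-0.02,0,0.157,0],[1,0,0,0,0,0,0],[1,0,0,0,0,0,0]]'; python3 - <<'E'
from h import *
s=read_state();E=np.array(s["ee_rot"]);g=s["eef_pos"]-19*E[:,2];print("grasp pt",g,s["joints"].round(2))
i=vision.grab_frame("top");cv2.imwrite("pics/t2.png",i[:,:,::-1])
E
```

```text
time_s: 12.58
eef_pos: [455.6, 265.9, 12.0]
ee_rot: [[-0.865, -0.246, -0.436], [-0.221, 0.969, -0.108], [0.45, 0.003, -0.893]]
wrist_force: [-0.2, -0.1, 1.1]
opening: 91.9
gripper_force: 0.0
grasp pt [463.86165913 267.91202219  28.96204529] [ 0.1   1.05 -0.99  1.58  0.6   1.38  0.79]
```

```bash
python3 -m handwheel '[[0,0,0,0,0,0,0],[0,0,0,0,0,0,0],[0,0,0,0,0,0,0],[0,0,0,0,0,0,0],[0,0,0,0,0,0,0],[0,0,0,0,0,0,0],[0,0.9,0,-1.8,0,0,0],[0,2,0,-4,0,0,0],[0,2,0,-4,0,0,0],[0,2,0,-4,0,0,0],[0,0,0,0,0,0,0]]'; python3 plan.py
```

```text
time_s: 14.0
eef_pos: [458.4, 267.0, 170.2]
ee_rot: [[-0.868, -0.245, -0.432], [-0.221, 0.97, -0.105], [0.444, 0.004, -0.896]]
wrist_force: [0.2, -0.1, -3.5]
opening: 49.5
gripper_force: 30.0
turn [ 0.002 -1.071 -0.03 ] face tcp [ 69.514 189.418  78.546] force face [-1.879 -0.135 -2.898] t 14.0 joints [ 0.143  0.876 -1.1    1.503  0.47   1.587  0.808]
```

```bash
cat >plan2.py <<'E'
from h import *
from scipy.spatial.transform import Rotation as Ro
import sys
np.set_printoptions(precision=3,suppress=True)
E1=np.array([[-0.865,-0.246,-0.436],[-0.221,0.969,-0.108],[0.45,0.003,-0.893]])
y=np.radians(14.2);RT0=Ro.from_euler("z",y).as_matrix()
A=E1.T@RT0; o=E1.T@(np.array([465.2,267.9,0])-[455.6,265.9,12.0])
F,M=face()
def timer(s):
    E=np.array(s["ee_rot"]);return E@A,np.array(s["eef_pos"])+E@o
if __name__=="__main__":
    s=read_state();E=np.array(s["ee_rot"]);RT,T=timer(s)
    tw=RT@(RT.T@F)  # target rot = F
    rv=Ro.from_matrix(F@RT.T).as_rotvec()
    print("timer in face",F.T@(T-M),"turn(tool)",E.T@rv,"force face",F.T@s["wrist_force"],"torque",F.T@s["wrist_torque"],"t",s["time_s"])
    print("joints",s["joints"])
    if len(sys.argv)>1:
        g=M+F@np.array([float(a) for a in sys.argv[1:4]])
        print("shift cm, now axes",E.T@(g-T)/10,"after turn",(Ro.from_rotvec(rv).as_matrix()@E).T@(g-T-(Ro.from_rotvec(rv).as_matrix()-np.eye(3))@(T-s["eef_pos"]))/10)
E
python3 plan2.py -7 -5 60; python3 - <<'E'
from h import *
import json;s=json.load(open("w1.json"));F,M=face()
for n,p in(("top",(332,230.7)),("wrist",(188,318))):print(n,F.T@(onplane(n,p,M+11.5*F[:,2],F[:,2],s)-M))
E
```

```text
timer in face [ 70.731 188.733  63.111] turn(tool) [ 0.007 -0.605 -0.03 ] force face [-1.879 -0.135 -2.898] torque [-0.011 -0.794  0.01 ] t 14.0
joints [ 0.143  0.876 -1.1    1.503  0.47   1.587  0.808]
shift cm, now axes [  2.995 -19.561   6.651] after turn [  7.454 -19.395   4.422]
top [35.3488874  -7.11996795 11.5       ]
wrist [35.27540531 -3.91471426 11.5       ]
```

```bash
python3 -m handwheel '[[0,0,0,0,0,-0.151,-0.01],[0,0,0,0,0,-0.151,-0.01],[0,0,0,0,0,-0.151,-0.01],[0,0,0,0,0,-0.151,0],[0,1,-3,0,0,0,0],[0,1.5,-3.3,0.2,0,0,0],[0,1.5,-3.3,0.2,0,0,0],[0,1.5,-3.3,0.2,0,0,0],[0,1,-3.3,0.2,0,0,0],[0,0.5,-2.5,0,0,0,0],[0,0,0,0,0,0,0],[0,0,0,0,0,0,0]]'; python3 plan2.py -7 -5.5 40
```

```text
time_s: 15.5
eef_pos: [441.9, 67.5, 146.7]
ee_rot: [[-0.953, -0.273, 0.128], [-0.269, 0.962, 0.047], [-0.136, 0.01, -0.991]]
wrist_force: [-0.4, 0.1, -3.0]
opening: 49.5
gripper_force: 30.0
timer in face [ 8.241  1.516 87.476] turn(tool) [ 0.008 -0.008 -0.003] force face [-2.043  0.254 -2.285] torque [0.005 0.252 0.015] t 15.5
joints [ 0.984  0.482 -1.415  2.163  0.655  0.859  1.041]
shift cm, now axes [-0.815 -0.751  4.912] after turn [-0.767 -0.713  4.936]
```

```bash
python3 -m handwheel '[[0,-0.2,-0.2,1.2,0,0,0],[0,-0.2,-0.2,1.3,0,0,0],[0,-0.2,-0.2,1.3,0.008,-0.008,-0.003],[0,-0.2,-0.15,1.1,0,0,0],[0,0,0,0,0,0,0],[0,0,0,0,0,0,0]]'; python3 plan2.py -7 -5.5 25; python3 - <<'E'
from h import *
f=lambda i,x,y,w,h,k:cv2.resize(i[y:y+h,x:x+w,::-1],None,fx=k,fy=k,interpolation=cv2.INTER_CUBIC)
a=vision.grab_frame("scene");b=vision.grab_frame("top")
cv2.imwrite("pics/c2.png",np.hstack([f(a,215,200,120,140,3),f(b,275,180,110,140,3)]))
E
```

```text
time_s: 16.25
eef_pos: [458.7, 64.7, 99.8]
ee_rot: [[-0.951, -0.275, 0.139], [-0.272, 0.961, 0.041], [-0.145, 0.002, -0.989]]
wrist_force: [0.0, -0.4, -3.5]
opening: 49.5
gripper_force: 30.0
timer in face [-5.984 -5.709 40.271] turn(tool) [-0.     0.001  0.001] force face [-2.046 -0.355 -2.816] torque [ 0.067  0.241 -0.048] t 16.25
joints [ 0.838  0.538 -1.251  2.182  0.779  0.774  0.953]
shift cm, now axes [-0.595  0.016  1.41 ] after turn [-0.597  0.017  1.409]
```

View pics/c2.png

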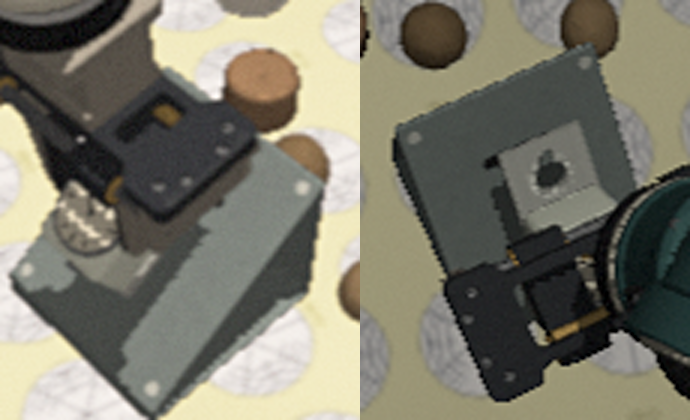

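The top crop shows the ear over the face with its keyhole at about (550,175) in the crop, full-image px (338,238). The ear is roughly parallel to the stand. In the scene view the gripper hides the screw.

```bash
python3 - <<'E'
from plan2 import *
s=read_state();RT,T=timer(s);m=vision.camera_model("top")
pr=lambda X:(lambda c:(m["K"]@c/c[2])[:2])(np.array(m["R"])@X+m["t"])
b=vision.grab_frame("top");g=cv2.cvtColor(b,cv2.COLOR_RGB2GRAY)
for n,l in(("hole",(42,0,6)),("slotend",(59,0,6)),("earL",(66,25,6)),("earR",(66,-25,6)),("screw pred",None)):
    print(n,pr(T+RT@np.array(l,float)) if l else pr(M+F@[35,-5.5,11.5]))
# light ear plate contour
h=cv2.cvtColor(b,cv2.COLOR_RGB2HSV);z=((g>105)&(h[:,:,1]<60)).astype(np.uint8)*255;w=np.zeros_like(z);w[200:275,305:365]=z[200:275,305:365]
c=max(cv2.findContours(w,0,2)[0],key=cv2.contourArea);print(cv2.approxPolyDP(cv2.convexHull(c),4,True)[:,0].tolist())
hc=np.zeros_like(g);cv2.drawContours(hc,[cv2.convexHull(c)],-1,255,-1)
d=((hc>0)&(g<90)).astype(np.uint8)*255;cv2.imwrite("pics/d.png",d)
for k in cv2.findContours(d,0,2)[0]:
    if cv2.contourArea(k)>15:
        M_=cv2.moments(k);print(cv2.contourArea(k),M_["m10"]/M_["m00"],M_["m01"]/M_["m00"],cv2.boundingRect(k))
E
```

```text
hole [338.225 238.193]
slotend [335.396 229.892]
earL [320.879 232.346]
earR [347.475 220.556]
screw pred [331.237 231.228]
[[347, 221], [359, 249], [333, 256], [322, 232]]
74.5 337.9284116331096 236.80313199105143 (334, 230, 10, 13)
```

```bash
python3 - <<'E'
from plan2 import *
g=cv2.imread("pics/t0.png",0)
p=g[222:240,322:342];z=((p>p.max()*.6)).astype(float)
ys,xs=np.nonzero(z);ctr=(xs.mean()+322,ys.mean()+222);print(p.max(),z.sum(),ctr,xs.min()+322,xs.max()+322,ys.min()+222,ys.max()+222)
print(F.T@(onplane("top",ctr,M+11.5*F[:,2],F[:,2])-M))
E
```

```text
111 92.0 (np.float64(331.2717391304348), np.float64(230.77173913043478)) 322 341 222 239
[35.813 -5.829 11.5  ]
```

```bash
python3 - <<'E'
from plan2 import *
g=cv2.imread("pics/t0.png",0);print(g[225:238,324:341])
E
python3 plan2.py -7 -6.5 18
```

```text
[[ 64  67  65  65  65  65  68  66  60  48  35  13  11   7  27  53  67]
 [ 67  68  63  64  65  68  51  41  30  13  12   9  11   6  34  62  65]
 [ 65  66  67  67  53  42  48  57  73  52  13   6  10  26  53  67  64]
 [ 67  71  57  26  28  71 105 111 107 105  80  36  53  67  66  66  63]
 [ 46  34  15   5  42  95 110  98  94 104 106  87  64  66  68  66  65]
 [ 18  10   4   7  69 100 105  81  85 106 106  94  67  66  64  66  65]
 [  5  10   9  10  71 102 107  90  70  92 104  89  68  65  64  66  64]
 [ 13   4  24  32  69 101 109 104  84  87  94  76  64  63  63  66  64]
 [ 22  51  66  67  53  79 106 104 106 106  86  59  64  64  66  65  66]
 [ 66  67  69  66  47  45  60  70  77  60  36  50  67  65  65  66  64]
 [ 69  68  65  66  51  29  31  34  37  36  50  63  66  66  64  64  64]
 [ 67  67  66  67  53  27  30  29  31  29  50  66  63  65  65  65  68]
 [ 64  64  66  64  64  64  51  31  52  65  64  64  61  64  66  64  68]]
timer in face [-5.981 -6.288 40.328] turn(tool) [-0.001  0.001 -0.   ] force face [-1.865 -0.588 -2.158] torque [-0.01   0.246 -0.006] t 16.4
joints [ 0.839  0.538 -1.251  2.182  0.779  0.774  0.952]
shift cm, now axes [-0.911 -0.026  2.041] after turn [-0.914 -0.028  2.039]
```

```bash
python3 -m handwheel '[[0,-0.4,-0.02,1,0,0,0],[0,-0.5,-0.02,1,0,0,0],[0,0,0,0,0,0,0],[0,0,0,0,0,0,0]]'; python3 plan2.py -7 -6.6 12
```

```text
time_s: 16.9
eef_pos: [469.9, 67.3, 80.8]
ee_rot: [[-0.952, -0.275, 0.138], [-0.272, 0.961, 0.041], [-0.144, 0.002, -0.99]]
wrist_force: [0.4, -0.3, -2.7]
opening: 49.7
gripper_force: 30.0
timer in face [-7.456 -6.298 18.153] turn(tool) [-0.  0.  0.] force face [-1.332 -0.405 -2.391] torque [ 0.011  0.311 -0.018] t 16.9
joints [ 0.771  0.574 -1.184  2.172  0.83   0.753  0.912]
shift cm, now axes [-0.317 -0.032  0.529] after turn [-0.317 -0.032  0.529]
```

```bash
python3 -m handwheel '[[0,-0.1,0,0.18,0,0,0],[0,-0.09,0,0.18,0,0,0],[0,-0.09,0,0.18,0,0,0],[0,0,0,0,0,0,0]]'; python3 plan2.py -7 -6.6 8
```

```text
time_s: 17.4
eef_pos: [473.4, 67.9, 75.9]
ee_rot: [[-0.952, -0.274, 0.138], [-0.271, 0.962, 0.041], [-0.144, 0.001, -0.99]]
wrist_force: [-0.6, -0.4, -3.3]
opening: 49.5
gripper_force: 30.0
timer in face [-7.302 -6.64  12.085] turn(tool) [-0.001  0.    -0.   ] force face [-2.443 -0.231 -2.263] torque [0.059 0.271 0.008] t 17.4
joints [ 0.754  0.584 -1.167  2.168  0.844  0.748  0.901]
shift cm, now axes [-0.211  0.003  0.351] after turn [-0.211  0.002  0.351]
```

Now gentle probing, with contact expected at z≈10.5 if it misses.

```bash
python3 -m handwheel '[[0,-0.05,0,0.09,0,0,0],[0,-0.05,0,0.09,0,0,0],[0,-0.05,0,0.09,0,0,0],[0,0,0,0,0,0,0]]'; python3 plan2.py -7 -6.6 5
```

```text
time_s: 17.9
eef_pos: [475.2, 68.5, 73.5]
ee_rot: [[-0.952, -0.274, 0.138], [-0.271, 0.962, 0.041], [-0.144, 0.001, -0.99]]
wrist_force: [-0.0, -0.2, -2.7]
opening: 49.4
gripper_force: 30.0
timer in face [-7.182 -6.63   9.038] turn(tool) [-0.001  0.    -0.   ] force face [-1.593 -0.166 -2.145] torque [ 0.016  0.282 -0.038] t 17.9
joints [ 0.746  0.589 -1.159  2.165  0.851  0.746  0.896]
shift cm, now axes [-0.198  0.002  0.353] after turn [-0.198  0.001  0.352]
```

```bash
python3 -m handwheel '[[0,-0.05,0,0.09,0,0,0],[0,-0.05,0,0.09,0,0,0],[0,-0.05,0,0.09,0,0,0],[0,0,0,0,0,0,0]]'; python3 plan2.py -7 -6.6 3
```

```text
time_s: 18.4
eef_pos: [477.0, 69.0, 71.0]
ee_rot: [[-0.952, -0.274, 0.138], [-0.271, 0.962, 0.041], [-0.144, 0.001, -0.99]]
wrist_force: [-0.1, -0.0, -4.1]
opening: 49.1
gripper_force: 30.0
timer in face [-7.012 -6.591  5.93 ] turn(tool) [-0.001  0.    -0.   ] force face [-2.405 -0.017 -3.282] torque [-0.036  0.254 -0.062] t 18.4
joints [ 0.737  0.594 -1.15   2.163  0.858  0.743  0.89 ]
shift cm, now axes [-0.133 -0.002  0.261] after turn [-0.133 -0.002  0.261]
```

Well below 10.5 with no contact force: the head is going through. On to the face.

```bash
python3 -m handwheel '[[0,-0.05,0,0.09,0,0,0],[0,-0.05,0,0.09,0,0,0],[0,-0.05,0,0.09,0,0,0],[0,0,0,0,0,0,0]]'; python3 plan2.py -7 -6.6 0
```

```text
time_s: 18.9
eef_pos: [478.8, 69.5, 68.6]
ee_rot: [[-0.952, -0.274, 0.138], [-0.271, 0.962, 0.041], [-0.144, 0.001, -0.99]]
wrist_force: [-0.8, 0.6, -3.2]
opening: 49.5
gripper_force: 30.0
timer in face [-6.888 -6.582  2.853] turn(tool) [-0.001  0.    -0.   ] force face [-2.279  0.789 -2.263] torque [ 0.066  0.265 -0.013] t 18.9
joints [ 0.729  0.599 -1.142  2.161  0.865  0.741  0.885]
shift cm, now axes [-0.118 -0.002  0.26 ] after turn [-0.119 -0.003  0.259]
```

```bash
python3 -m handwheel '[[0,-0.04,0,0.09,0,0,0],[0,-0.04,0,0.09,0,0,0],[0,0,0,0,0,0,0]]'; python3 plan2.py -7 -6.6 0
```

```text
time_s: 19.27
eef_pos: [479.8, 69.8, 66.9]
ee_rot: [[-0.952, -0.274, 0.138], [-0.271, 0.962, 0.041], [-0.144, 0.001, -0.99]]
wrist_force: [0.5, 0.3, -2.7]
opening: 49.4
gripper_force: 30.0
timer in face [-6.996 -6.626  0.885] turn(tool) [-0.001  0.    -0.   ] force face [-1.067  0.129 -2.565] torque [ 0.016  0.27  -0.04 ] t 19.275
joints [ 0.723  0.602 -1.137  2.159  0.869  0.739  0.882]
shift cm, now axes [-0.039  0.002  0.079] after turn [-0.04   0.002  0.079]
```

```bash
python3 -m handwheel '[[0,-0.03,0,0.06,0,0,0],[0,-0.03,0,0.06,0,0,0],[0,0,0,0,0,0,0]]'; python3 plan2.py -7 -6.6 0
```

```text
time_s: 19.65
eef_pos: [480.2, 69.9, 66.4]
ee_rot: [[-0.952, -0.274, 0.138], [-0.272, 0.962, 0.039], [-0.143, -0.0, -0.99]]
wrist_force: [-5.8, -2.1, 8.4]
opening: 49.5
gripper_force: 30.0
timer in face [-7.01  -6.643  0.271] turn(tool) [-0.002 -0.     0.   ] force face [-0.182 -0.414 10.434] torque [ 0.05   1.249 -0.035] t 19.65
joints [ 0.72   0.603 -1.135  2.159  0.871  0.741  0.879]
shift cm, now axes [-0.013  0.004  0.024] after turn [-0.013  0.003  0.024]
```

```bash
python3 -m handwheel '[[0,0.02,0,-0.05,0,0,0],[0,0.13,0,0.067,0,0,0],[0,0.13,0,0.067,0,0,0],[0,0.13,0,0.067,0,0,0],[0,0,0,0,0,0,0]]'; python3 plan2.py -21 -6.6 0
```

```text
time_s: 20.27
eef_pos: [480.3, 69.9, 66.3]
ee_rot: [[-0.951, -0.275, 0.145], [-0.272, 0.962, 0.041], [-0.151, -0.0, -0.989]]
wrist_force: [-1.8, -2.9, 17.6]
opening: 49.7
gripper_force: 30.0
timer in face [-6.876 -6.648  0.199] turn(tool) [-0.002  0.007  0.   ] force face [ 8.003 -2.303 15.914] torque [-0.244  0.269  0.053] t 20.275
joints [ 0.723  0.6   -1.135  2.164  0.877  0.73   0.875]
shift cm, now axes [1.257 0.008 0.644] after turn [1.248 0.005 0.643]
```

```bash
python3 -m handwheel '[[0,0.045,0,-0.09,0,0,0],[0,0,0,0,0,0,0]]'; python3 plan2.py -21 -6.6 0
```

```text
time_s: 20.52
eef_pos: [476.0, 68.6, 64.3]
ee_rot: [[-0.952, -0.274, 0.138], [-0.271, 0.962, 0.041], [-0.144, 0.001, -0.99]]
wrist_force: [-0.2, -0.8, -3.2]
opening: 49.4
gripper_force: 30.0
timer in face [-11.753  -6.719   1.055] turn(tool) [-0.001 -0.    -0.   ] force face [-2.143 -0.719 -2.348] torque [ 0.062  0.252 -0.042] t 20.525
joints [ 0.725  0.6   -1.134  2.169  0.874  0.731  0.877]
shift cm, now axes [0.778 0.012 0.51 ] after turn [0.779 0.012 0.51 ]
```

```bash
python3 -m handwheel '[[0,0.12,0,0.1,0,0,0],[0,0.14,0,0.07,0,0,0],[0,0.14,0,0.07,0,0,0],[0,0,0,0,0,0,0]]'; python3 plan2.py -21 -6.6 0.5
```

```text
time_s: 21.02
eef_pos: [472.6, 67.8, 61.5]
ee_rot: [[-0.952, -0.275, 0.138], [-0.271, 0.962, 0.041], [-0.144, 0.001, -0.99]]
wrist_force: [0.4, 0.9, -3.5]
opening: 49.8
gripper_force: 30.0
timer in face [-16.23   -6.602   0.755] turn(tool) [-0.001  0.     0.   ] force face [-1.455  0.743 -3.199] torque [-0.011  0.275 -0.027] t 21.025
joints [ 0.725  0.599 -1.131  2.179  0.88   0.722  0.87 ]
shift cm, now axes [0.415 0.001 0.237] after turn [0.415 0.    0.237]
```

```bash
python3 -m handwheel '[[0,0.12,0,0.065,0,0,0],[0,0.12,0,0.06,0,0,0],[0,0.09,0,0.045,0,0,0],[0,0,0,0,0,0,0]]'; python3 plan2.py -21 -6.6 0.5
```

```text
time_s: 21.52
eef_pos: [469.9, 66.9, 59.5]
ee_rot: [[-0.952, -0.274, 0.138], [-0.271, 0.962, 0.041], [-0.144, 0.001, -0.99]]
wrist_force: [0.7, 0.2, -2.8]
opening: 49.2
gripper_force: 30.0
timer in face [-19.767  -6.685   0.738] turn(tool) [-0.001  0.    -0.   ] force face [-0.951 -0.022 -2.695] torque [-0.     0.3   -0.019] t 21.525
joints [ 0.726  0.598 -1.128  2.186  0.885  0.716  0.865]
shift cm, now axes [0.099 0.009 0.077] after turn [0.099 0.008 0.076]
```

```bash
python3 -m handwheel '[[0,0.09,0,0.05,0,0,0],[0,0,0,0,0,0,0]]'; python3 -m handwheel '[[0,0.06,0,0.04,0,0,0],[0,0,0,0,0,0,0]]'; python3 plan2.py -21 -6.6 0
```

```text
time_s: 21.78
eef_pos: [469.1, 66.7, 58.9]
ee_rot: [[-0.952, -0.274, 0.139], [-0.271, 0.962, 0.041], [-0.144, 0.001, -0.99]]
wrist_force: [0.5, -0.5, -2.5]
opening: 49.6
gripper_force: 30.0
time_s: 22.02
eef_pos: [469.1, 66.7, 58.6]
ee_rot: [[-0.951, -0.274, 0.139], [-0.271, 0.962, 0.041], [-0.145, 0.001, -0.989]]
wrist_force: [0.5, -0.3, -2.6]
opening: 49.4
gripper_force: 30.0
timer in face [-20.953  -6.641   0.498] turn(tool) [-0.001  0.001 -0.   ] force face [-1.202 -0.428 -2.35 ] torque [0.002 0.031 0.046] t 22.025
joints [ 0.726  0.597 -1.126  2.19   0.888  0.712  0.862]
shift cm, now axes [-0.018  0.004  0.047] after turn [-0.019  0.004  0.045]
```

```bash
python3 -m handwheel '[[0,0.07,0,0.035,0,0,0],[0,0,0,0,0,0,0]]'; python3 plan2.py -21 -6.6 0;python3 -m handwheel '[[0,0.07,0,0.035,0,0,0],[0,0,0,0,0,0,0]]'; python3 plan2.py -21 -6.6 0
```

```text
time_s: 22.28
eef_pos: [468.9, 66.7, 58.4]
ee_rot: [[-0.951, -0.274, 0.14], [-0.271, 0.962, 0.041], [-0.146, 0.001, -0.989]]
wrist_force: [3.3, 0.0, 0.1]
opening: 49.4
gripper_force: 30.0
timer in face [-21.105  -6.616   0.451] turn(tool) [-0.001  0.002  0.   ] force face [ 2.649 -0.867 -1.746] torque [-0.034 -0.402  0.028] t 22.275
joints [ 0.726  0.597 -1.126  2.191  0.889  0.71   0.861]
shift cm, now axes [-0.03   0.001  0.036] after turn [-0.031  0.001  0.032]
time_s: 22.52
eef_pos: [468.9, 66.7, 58.3]
ee_rot: [[-0.951, -0.275, 0.141], [-0.271, 0.962, 0.042], [-0.147, 0.001, -0.989]]
wrist_force: [3.3, 0.7, 5.9]
opening: 49.7
gripper_force: 30.0
timer in face [-21.234  -6.572   0.417] turn(tool) [-0.001  0.003  0.   ] force face [ 6.127 -0.267  2.94 ] torque [-0.099 -0.885 -0.   ] t 22.525
joints [ 0.726  0.596 -1.126  2.192  0.89   0.708  0.86 ]
shift cm, now axes [-0.04  -0.003  0.027] after turn [-0.042 -0.003  0.022]
```

```bash
python3 -m handwheel '[[0,-0.02,0,0.04,0,0,0],[0,0,0,0,0,0,0],[0.6,0,0,0,0,0,0],[0.7,0,0,0,0,0,0],[1,0,0,0,0,0,0],[1,0,0,0,0,0,0],[1,0,0,0,0,0,0],[1,0,0,0,0,0,0]]'; python3 - <<'E'
from h import *
f=lambda i,x,y,w,h,k:cv2.resize(i[y:y+h,x:x+w,::-1],None,fx=k,fy=k,interpolation=cv2.INTER_CUBIC)
a=vision.grab_frame("scene");b=vision.grab_frame("top")
cv2.imwrite("pics/c3.png",np.hstack([f(a,215,200,120,140,3),f(b,275,180,110,140,3)]))
E
```

```text
time_s: 23.52
eef_pos: [467.6, 66.3, 57.1]
ee_rot: [[-0.952, -0.274, 0.138], [-0.271, 0.962, 0.041], [-0.144, 0.001, -0.99]]
wrist_force: [-0.1, 0.0, -0.1]
opening: 92.1
gripper_force: 0.0
```

View pics/c3.png

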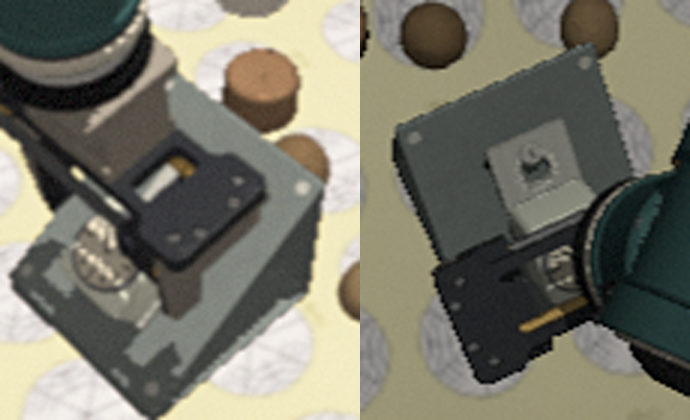

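The plate lies flat, ear up the slope, and the head sits over the slot, at top crop (537,160). The open fingers are clear of the timer, so I'll retract along the tool axis.

```bash
python3 -m handwheel '[[1,0,0,-1.5,0,0,0],[1,0,0,-3,0,0,0],[1,0,0,-4,0,0,0],[1,0,0,-4,0,0,0],[1,0,3,-3,0,0,0],[1,0,4,-2,0,0,0],[1,0,4,0,0,0,0],[1,0,4,0,0,0,0],[1,0,4,0,0,0,0],[1,0,0,0,0,0,0],[1,0,0,0,0,0,0]]'; python3 - <<'E'
from plan2 import *
f=lambda i,x,y,w,h,k:cv2.resize(i[y:y+h,x:x+w,::-1],None,fx=k,fy=k,interpolation=cv2.INTER_CUBIC)
a=vision.grab_frame("scene");b=vision.grab_frame("top")
cv2.imwrite("pics/c4.png",np.hstack([f(a,205,200,130,140,3),f(b,275,180,110,140,3)]))
m=vision.camera_model("top");pr=lambda X:(lambda c:(m["K"]@c/c[2])[:2])(np.array(m["R"])@X+m["t"])
for l in((66,25,6),(66,-25,6),(0,0,48)):print(l,((pr(M+F@(np.array([-21,-6.6,0])+l))-[275,180])*3+[390,0]).round(0))
E
```

```text
time_s: 25.0
eef_pos: [391.2, 241.5, 230.4]
ee_rot: [[-0.951, -0.275, 0.138], [-0.272, 0.961, 0.04], [-0.144, 0.001, -0.99]]
wrist_force: [-0.3, -0.1, -0.3]
opening: 91.6
gripper_force: 0.0
(66, 25, 6) [514. 152.]
(66, -25, 6) [590. 119.]
(0, 0, 48) [609. 256.]
```

View pics/c4.png

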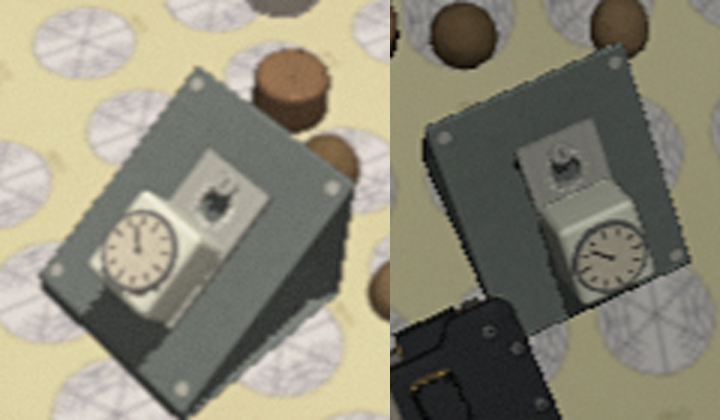

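The timer hangs straight on the screw, slot home. Its ear corners, at about (517,150) and (595,120), match the predicted home pose. The cake hasn't moved and the robot is clear.

```bash
python3 -c "
from cell import ticket
print(ticket.finish_job())"
```

```text
the job is handed in; nothing more can be done
None
```

The timer hangs on the stand's screw, plate flat, slot home and straight in the last pictures; I let go, moved clear and handed the job in at about 25 s, with no verdict shown; the first grasp could not reach the slope, so I set the timer down and regripped it once.

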